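# Clamp the storage jar and twist off its tight cap

## Robot

A 6-joint arm with a two-finger parallel gripper is mounted at the origin on the work surface. World frame = base frame: x ahead of the robot, y to its left, z up, the work surface at z = 0. Lengths are in mm, angles in rad, forces in N, time in s.
With the tool pointing down it reaches from about 300 to 775 mm from the base axis. Payload 14.6 kg.
Tool frame: the origin (TCP) lies at the very end of the fingers, on their centre line; the grasp point (between the pads) lies 19 mm behind it; z points along the fingers, y is the line along which they close (so a half turn about z gives the same grasp; the last joint's range is limited). The gripper opens to 94 mm and grips with 3 to 60 N. Pads are 16 mm wide; open, the fingers measure 119 mm over their backs; the gripper's body (75 mm by 177 mm) begins 78 mm behind the grasp point.
Start: joints at [-0.067, 0.3, 1.521, -0, 1.321, -0.067], TCP at [549.99, -0.002, 205.446] pointing down, gripper open.
Joint ranges: [-3.03, 3.03], [-0.79, 2.21], [0.23, 2.52], [-1.04, 4.18], [0, 3.07], [-2.55, 2.55]. Speed limits (rad/s): [2.22, 2.22, 2.57, 3.14, 3.14, 3.14].

## Interface

Orientations are given as [roll, pitch, yaw] about the fixed x, y, z axes, in that order (R = Rz(yaw) Ry(pitch) Rx(roll)).
In Python, from cell import manip, optics gives the robot as it stands.
- The arm moves only by the shell command python3 -m crank 'ROWS' [FORCE]. ROWS is JSON, a list of rows, each a list of 7 numbers: the opening in per cent of the stroke, from 0 (shut) to 100 (fully open), then the shift along the tool's x, y, z in mm, then the turn, a rotation vector about the tool's x, y, z in rad. A call has 1 to 10 rows; each row is the pose to reach, as a shift and turn from the pose commanded when the call began, along the tool's axes at that moment; what a row does not reach only later rows make up. A row lasts 1/10 s, in which the tool goes at most 50 mm and 8.59 degrees, less where a joint would pass 70% of its speed; a pose out of reach is approached as far as the arm can. A call with a gripper value outside its range is refused whole. The fingers move at their own pace and stop on an object; FORCE is the grip in N (left out, the last holds). Time passes only in rows, so rows that repeat a pose let the fingers close. It gives the time, the measured TCP pose, the force, the opening and the grip force at its end, in the units of the state.
- manip.read_state(): the state, without advancing time (a new reading comes with each control period).
- optics.camera(name): name is "scene" or "side" or "wrist"; returns (picture, depth): 420x560x3 uint8, red, green, blue; 420x560 float32, mm along the optical axis (not along the pixel's ray), 0 where there is no reading.
- optics.calibration(name): a dict with "camera_matrix" (3x3 intrinsics, pixels), "k1" (the pictures are not rectified: a ray, as slopes to the right and down, at radius r is drawn at 1 + k1 r^2 times it, then the intrinsics apply), "R" (3x3) and "t" (3): a world point X has camera coordinates R X + t. Camera axes: x right, y down, z forward; pixel columns grow to the right and rows downward; lengths in mm; the calibration is good to about 2 mm. A picture is of the moment at which its call begins: read the wrist's pose just before it. calibration takes no time and is no camera call; for the wrist camera it gives the pose at the moment of the call.
- manip.sign_off(): hands the job in; it is judged then, once.
The state is a dict: "clock": time; "joints": joint angles; "qd": joint speeds; "effort": joint torques, N m; "eef_pos": TCP position; "eef_rot": TCP orientation; "wrist_force": force on the tool from outside, world axes, zero at the start; "moment": the same for the moment, N m; "finger_gap": finger opening in mm; "finger_force": force on a finger pad.
Only numpy, scipy, OpenCV 4.12 (cv2) and the standard library are available. Lean on these libraries where they do the work, as an engineer would, in place of code of your own. Each camera call takes 0.05 s, during which the arm holds its last target. There are 200 camera calls.

## Task

Open the square white storage jar that stands loose between the jaws of the clamp board. First slide the movable jaw in by its upright push plate until you feel the jar pinched snugly against the fixed jaw, then twist the tight grey cap counter-clockwise (seen from above), only until its thread lets go, and lift it straight up. Finish with the gripper still holding the cap, level, a few centimetres above the jar's mouth, the jar staying clamped and everything else left where it is.

Things in the scene. Friction and masses are not known exactly. Their poses are not given: they have to be found in the camera images.
- clamp: Fixed clamp board: plywood 250 x 310 mm, 12 mm thick, lying on the table. Origin at table height under the centre of the place where the jar ends when clamped. Its y axis is the closing direction: the fixed steel jaw (90 mm wide, top 62 mm above the table) has its inner face 35 mm from the origin on the +y side; the sliding jaw is on the -y side. The clamp's yaw varies by up to 20 degrees.
- jaw (a joint): Travel of the sliding steel jaw in m along the board's +y: 0 = fully open (110 mm between the jaws); the gap is 110 mm minus the travel, so 0.040 = just touching the 70 mm jar pressed against the fixed jaw. Starts between 0 and 0.012. It slides stiffly (about 7 N) and stays where it is left. The jaw itself is 90 mm wide, 18 mm thick, its top 64 mm above the table.
- push_plate (a point): Centre of the outer (-y) face of the sliding jaw's dark upright push plate (64 mm wide across, 12 mm thick, its top 76 mm above the table); this point lies 55 mm above the table and moves with the jaw. The plate stands 84 mm (outer face) behind the jaw's inner face, with a low carriage, 28 mm above the table at its top, between them. Push it towards the board's +y.
- jar_center (a point): Centre of the body of the loose square plastic jar: body 70 x 70 mm and 80 mm high, standing on the board (shoulder 92 mm above the table), about 0.5 kg, axes along its sides. A round neck 40 mm wide rises 20 mm above the shoulder, its rim being 112 mm above the table (60 mm above this point). Starts off the fixed jaw and a few degrees askew; closing the jaw squares it up. Unclamped, it turns along with the cap.
- cap_center (a point): Centre (half-way up) of the grey ribbed plastic screw cap, 63 mm in diameter, 26 mm high; screwed on, its lower edge is 95 mm and its top 121 mm above the table. The z axis points up along the jar's axis. Turning it takes about 0.3 N m. It does not rise while it turns; its three lugs come free of the neck after about a fifth of a turn.
- thread (a joint): How far the cap has been unscrewed, in rad, counter-clockwise from above: 0 = tight at the start (the cap has about 0.08 rad of play before this follows it). From about 1.05 to 1.6 the lugs are free and the cap lifts off (best at 1.3); before that it is locked down, and beyond 1.65 the lugs catch again. After the cap is off it keeps its value.
- tape: Bystander: roll of tape, 54 mm wide, 22 mm high, lying on the board; origin at its underside.
- driver: Bystander: screwdriver, 150 mm long, lying on the board.
- round_jar: Bystander: round white jar with a grey cap, 72 mm in diameter, 125 mm high, on the table; origin at its underside.
- carton: Bystander: cardboard carton 120 x 90 x 70 mm; origin at its underside.
- mug: Bystander: white mug, 76 mm in diameter, 90 mm high; origin at its underside.
- wrench: Bystander: steel wrench, 170 mm long, lying on the table.

How it is judged:
By the outcome, as a careful person would: the job done as asked, in the order asked, and still so for the second after the job is handed in, while the arm keeps its last pose, push and grip.
It also fails if it takes over 48 s, if anything falls off the work surface, if the arm or the gripper's body presses on something with over 40 N, if the wrist force passes 120 N, or if a joint passes its speed limit or range.

## Working session

There is one attempt and no reset: what is moved stays moved. The work goes in short steps, Python scripts to look and compute and a shell command to move; the robot and the scene stay as the last step left them, time stands still between calls to the robot, and variables do not carry over. Pictures are saved under pics/ and viewed, at most 10 in all, crops included, and the job is handed in when it is done.

```bash
mkdir -p pics; ls; python3 - <<'E'
from cell import manip, optics
import cv2, numpy as np
for n in ("scene","side","wrist"):
    c=optics.calibration(n); p,d=optics.camera(n)
    np.savez(f"pics/{n}0.npz",p=p,d=d,**{k:np.array(c[k]) for k in c})
    cv2.imwrite(f"pics/{n}0.png",p[:,:,::-1])
    print(n,np.round(-np.array(c["R"]).T@np.array(c["t"])),np.array(c["R"])[2].round(2),c["k1"])
ims=[cv2.imread(f"pics/{n}0.png") for n in("scene","wrist")]
cv2.imwrite("pics/a.png",cv2.resize(np.hstack(ims),(800,300)))
print(manip.read_state())
E
```

```text
pics
scene [ 865. -613.  856.] [-0.35  0.56 -0.75] 0.04180526494925682
side [ 112. -720.  762.] [ 0.38  0.66 -0.65] -0.12169054330389487
wrist [549.  72. 385.] [-0.   -0.25 -0.97] -0.035335548159096467
{'clock': 0.15, 'joints': array([-6.66062161e-02,  3.00354059e-01,  1.52141225e+00, -1.02096563e-05,
        1.32067580e+00, -6.65899003e-02]), 'qd': array([-0.00069735, -0.00082541, -0.00183447,  0.00029677,  0.00230333,
       -0.00073718]), 'effort': array([-2.50185103e-04, -5.31960297e+01, -3.52822959e+01,  7.07691838e-02,
        2.35654798e-02, -3.66386917e-05]), 'eef_pos': array([5.49816077e+02, 3.23321041e-03, 2.05021949e+02]), 'eef_rot': array([-3.14074442e+00, -4.66554365e-05,  1.57078252e+00]), 'wrist_force': array([-0.26678825,  0.47358767, -0.29008337]), 'moment': array([-0.01537648, -0.00099986, -0.01045638]), 'finger_force': 0.0, 'finger_gap': 93.87057076936583}
```

View pics/scene0.png

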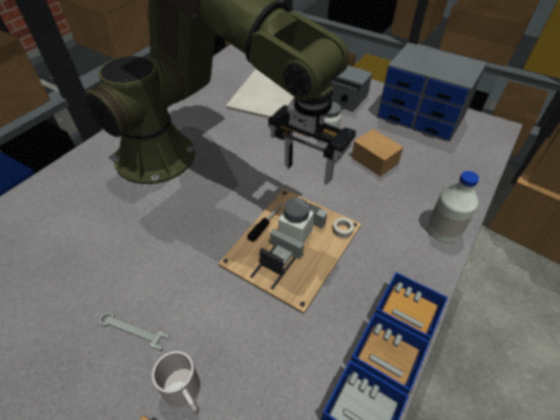

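View pics/wrist0.png

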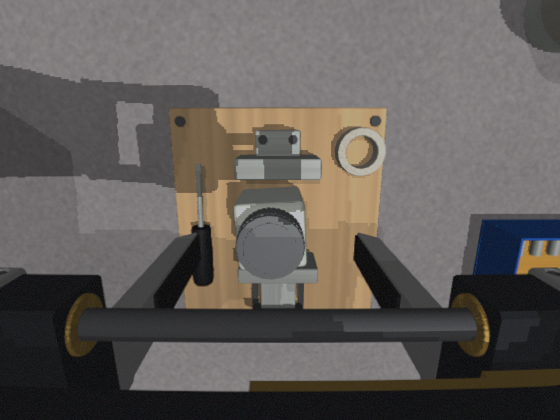

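The scene view shows the board at (290,248), with the push plate at (272,260) and the cap at (296,210). The wrist view shows the cap at (271,245), the fixed jaw at (278,165) and the tape at (362,151). The push plate is hidden behind the gripper there.

```bash
cat > h.py <<'E'
import numpy as np, cv2
def rays(K,k1,uv):
    dist=np.array([k1,0,0,0,0],float)
    return cv2.undistortPoints(np.float64(uv).reshape(-1,1,2),np.array(K),dist).reshape(-1,2)
def cloud(c,d):
    h,w=d.shape; uv=np.stack(np.meshgrid(np.arange(w),np.arange(h)),-1).reshape(-1,2)
    r=rays(c["camera_matrix"],float(c["k1"]),uv)
    X=np.c_[r,np.ones(len(r))]*d.reshape(-1,1)
    W=(X-np.array(c["t"]))@np.array(c["R"])
    W[d.ravel()==0]=np.nan
    return W.reshape(h,w,3)
def plane(c,uv,z):
    R=np.array(c["R"]);o=-R.T@np.array(c["t"]);r=rays(c["camera_matrix"],float(c["k1"]),uv)
    v=np.c_[r,np.ones(len(r))]@R
    return o+v*((z-o[2])/v[:,2])[:,None]
def rect(P):
    (c,s,a)=cv2.minAreaRect(np.float32(P[:,:2])); return np.round(c,1),np.round(s,1),round(a,1)
E
python3 - <<'E'
from h import *
for n in("wrist","scene","side"):
    c=dict(np.load(f"pics/{n}0.npz")); W=cloud(c,c["d"]); z=W[:,:,2]
    near=(abs(W[:,:,0]-550)<200)&(W[:,:,1]<60)&(W[:,:,1]>-350)
    for lab,lo,hi in(("board",9,16),("jaws",59,67),("plate",73,79),("shoulder",88,95),("cap",117,125)):
        m=(near&(z>lo)&(z<hi)).astype(np.uint8)
        m=cv2.morphologyEx(m,cv2.MORPH_OPEN,np.ones((3,3)))
        k,L,S,C=cv2.connectedComponentsWithStats(m)
        for i in np.argsort(-S[1:,4])[:3]+1:
            if S[i,4]>(40 if n=="wrist" else 12):
                P=W[L==i]; print(n,lab,S[i,4],C[i].round(),*rect(P),"z",np.median(P[:,2]).round(1))
c=dict(np.load("pics/wrist0.npz"))
# board corners (top edge) and fixed jaw front edge on planes
print(plane(c,[[168,108],[386,108]],12).round(1))
E
```

```text
wrist board 18599 [277. 218.] [549.8 -53.6] [250.  227.7] 0.2 z 12.6
wrist board 654 [359. 151.] [644.9  41.9] [31.  33.8] 0.8 z 12.6
wrist board 90 [297. 293.] [ 576.7 -143.5] [ 7.9 30.1] 1.1 z 13.5
wrist jaws 1817 [277. 169.] [548.8  26.9] [89.3 21.1] 0.1 z 62.5
wrist jaws 774 [283. 276.] [549.6 -92.2] [89.1 17.5] 0.0 z 64.2
wrist shoulder 901 [269. 211.] [540.6 -15.7] [69.5 30.6] 1.0 z 91.9
wrist shoulder 50 [303. 262.] [574.2 -62. ] [ 6.2 11.5] 1.2 z 91.9
wrist cap 3517 [269. 246.] [541.5 -35.9] [62.  61.8] 1.4 z 122.0
scene board 2901 [289. 267.] [ 551.6 -100. ] [240.4 249. ] 89.9 z 11.1
scene board 95 [264. 214.] [436.9 -27.1] [78.9 20.3] 83.7 z 11.2
scene board 74 [268. 245.] [ 505.2 -103.6] [26.  33.7] 33.9 z 11.2
scene jaws 210 [286. 239.] [551.8 -94.8] [19.7 90.2] 89.9 z 62.1
scene jaws 51 [319. 213.] [579.5  24.2] [18.2 31.1] 87.6 z 60.4
scene jaws 16 [312. 208.] [554.1  28.4] [ 8.1 12.2] 28.8 z 61.0
scene shoulder 60 [300. 224.] [570.4 -58.3] [33.5 17.4] 48.8 z 90.0
scene shoulder 41 [283. 219.] [524.5 -67.6] [13.9 26.8] 61.5 z 90.4
scene shoulder 18 [310. 212.] [570.6 -11.9] [ 5.2 18.6] 29.5 z 90.1
scene cap 372 [296. 207.] [544.2 -38. ] [60.6 60.7] 18.7 z 119.9
side board 2471 [285. 247.] [477.1 -80.1] [106.5 280.6] 0.5 z 12.5
side board 1821 [342. 236.] [598.1 -94.4] [251.2 153.7] 89.6 z 12.7
side board 15 [314. 191.] [652.2  52.6] [13.2 11.8] 56.2 z 12.8
side jaws 189 [311. 220.] [548.6 -94.3] [20.1 87.3] 89.9 z 63.2
side jaws 52 [278. 197.] [520.9  28.4] [37.3 19.4] 23.2 z 62.1
side plate 56 [328. 233.] [ 551.5 -164. ] [42.1 10.6] 2.0 z 75.3
side shoulder 125 [302. 206.] [542. -62.] [30.7 70. ] 80.3 z 91.3
side shoulder 15 [283. 197.] [512.1 -12.9] [13.1 10.2] 60.8 z 90.9
side cap 311 [299. 190.] [542.3 -38.6] [60.  60.6] 81.1 z 121.6
[[424.4  90.   12. ]
 [673.1  90.3  12. ]]
```

View pics/side0.png

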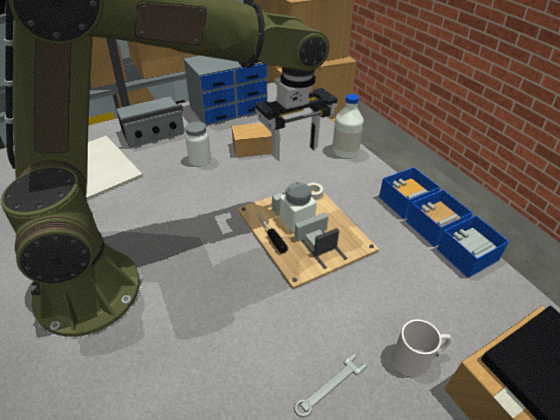

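The clamp yaw is about 0 and its origin is near (549.5, -18). The jaw travel is about 10 mm, and the outer face of the plate is at y≈-168, x≈550. These fit the sizes given. Tool x is world +y, tool y is world +x and tool z is down. I'll shut the gripper and go behind the plate.

```bash
python3 -m crank '[[0,-50,0,0,0,0,0],[0,-100,0,0,0,0,0],[0,-150,0,0,0,0,0],[0,-205,0,0,0,0,0],[0,-205,0,0,0,0,0],[0,-205,0,50,0,0,0],[0,-205,0,100,0,0,0],[0,-205,0,140,0,0,0],[0,-205,0,157,0,0,0],[0,-205,0,157,0,0,0]]' 20
```

```text
clock: 1.15
eef_pos: [548.6, -203.9, 45.7]
eef_rot: [-3.137, -0.002, 1.571]
wrist_force: [1.4, -0.5, -0.2]
finger_gap: 17.5
finger_force: 0.0
```

```bash
python3 -m crank '[[0,8,0,0,0,0,0],[0,16,0,0,0,0,0],[0,21,0,0,0,0,0],[0,24,0,0,0,0,0],[0,27,0,0,0,0,0],[0,30,0,0,0,0,0],[0,33,0,0,0,0,0],[0,36,0,0,0,0,0],[0,36,0,0,0,0,0]]'
```

```text
clock: 2.05
eef_pos: [550.2, -169.5, 48.9]
eef_rot: [3.141, 0.001, 1.571]
wrist_force: [-1.1, -3.3, 3.4]
finger_gap: 0.3
finger_force: 1.9
```

```bash
python3 -m crank '[[0,3,0,0,0,0,0],[0,6,0,0,0,0,0],[0,9,0,0,0,0,0],[0,12,0,0,0,0,0],[0,14,0,0,0,0,0],[0,14,0,0,0,0,0]]'; python3 -m crank '[[0,2,0,0,0,0,0],[0,4,0,0,0,0,0],[0,4,0,0,0,0,0]]'
```

```text
clock: 2.65
eef_pos: [550.2, -156.2, 48.9]
eef_rot: [3.141, 0.002, 1.571]
wrist_force: [-1.4, -9.3, 2.2]
finger_gap: 0.7
finger_force: 4.6
clock: 2.95
eef_pos: [550.2, -152.3, 48.9]
eef_rot: [3.141, 0.002, 1.57]
wrist_force: [-0.3, -10.1, 2.4]
finger_gap: 0.5
finger_force: 5.0
```

```bash
python3 -m crank '[[0,2,0,0,0,0,0],[0,2,0,0,0,0,0]]'; python3 -m crank '[[0,2,0,0,0,0,0],[0,2,0,0,0,0,0]]'; python3 -m crank '[[0,1,0,0,0,0,0],[0,2,0,0,0,0,0]]'
```

```text
clock: 3.15
eef_pos: [550.1, -150.4, 48.9]
eef_rot: [3.141, 0.002, 1.57]
wrist_force: [-0.7, -10.8, 2.4]
finger_gap: 0.3
finger_force: 5.2
clock: 3.35
eef_pos: [550.1, -148.4, 48.9]
eef_rot: [3.141, 0.002, 1.57]
wrist_force: [-0.6, -11.0, 2.2]
finger_gap: 0.3
finger_force: 5.2
clock: 3.55
eef_pos: [550.1, -146.7, 48.9]
eef_rot: [3.141, 0.003, 1.57]
wrist_force: [-2.0, -20.2, 0.2]
finger_gap: 0.5
finger_force: 10.4
```

```bash
python3 -m crank '[[0,0.5,0,0,0,0,0],[0,0.5,0,0,0,0,0]]';  python3 -m crank '[[0,0.4,0,0,0,0,0],[0,0.4,0,0,0,0,0]]'
```

```text
clock: 3.75
eef_pos: [550.2, -146.7, 49.0]
eef_rot: [3.14, 0.003, 1.57]
wrist_force: [-1.0, -17.1, 0.7]
finger_gap: 0.5
finger_force: 8.4
clock: 3.95
eef_pos: [550.1, -146.7, 48.9]
eef_rot: [3.14, 0.004, 1.57]
wrist_force: [-1.1, -18.8, 0.3]
finger_gap: 0.4
finger_force: 9.7
```

```bash
python3 -m crank '[[0,1,0,0,0,0,0],[0,1,0,0,0,0,0]]';  python3 -m crank '[[0,1,0,0,0,0,0],[0,1,0,0,0,0,0]]'
```

```text
clock: 4.15
eef_pos: [550.2, -146.7, 49.0]
eef_rot: [3.14, 0.005, 1.57]
wrist_force: [-1.8, -26.7, -0.5]
finger_gap: 0.3
finger_force: 13.3
clock: 4.35
eef_pos: [550.2, -146.6, 49.0]
eef_rot: [3.14, 0.007, 1.57]
wrist_force: [-0.5, -33.2, -2.2]
finger_gap: 0.5
finger_force: 16.8
```

The jar is pinched: the motion stalled at y=-146.7 and the force rose to 33 N. I'll back off, rise and look from above.

```bash
python3 -m crank '[[0,-10,0,0,0,0,0],[0,-30,0,0,0,0,0],[0,-30,0,-50,0,0,0],[0,-30,0,-100,0,0,0],[0,-30,0,-150,0,0,0],[100,0,0,-160,0,0,0],[100,50,0,-160,0,0,0],[100,100,0,-160,0,0,0],[100,120,0,-160,0,0,0],[100,120,0,-160,0,0,0]]'
cat > look.py <<'E'
import sys
from h import *
from cell import manip, optics
import time
c=optics.calibration("wrist"); p,d=optics.camera("wrist"); cv2.imwrite(f"pics/{sys.argv[1]}.png",p[:,:,::-1])
W=cloud(c,d); z=W[:,:,2]
near=(abs(W[:,:,0]-550)<100)&(W[:,:,1]<60)&(W[:,:,1]>-200)
for lab,lo,hi in(("jaws",59,67),("plate",73,79),("shoulder",88,95),("cap",117,125)):
    m=cv2.morphologyEx((near&(z>lo)&(z<hi)).astype(np.uint8),cv2.MORPH_OPEN,np.ones((3,3)))
    k,L,S,C=cv2.connectedComponentsWithStats(m)
    for i in np.argsort(-S[1:,4])[:2]+1:
        if S[i,4]>40: P=W[L==i]; print(lab,S[i,4],C[i].round(),*rect(P),"z",np.median(P[:,2]).round(1))
s=manip.read_state(); print(s["eef_pos"].round(1),s["eef_rot"].round(3),s["wrist_force"].round(1),s["joints"].round(2))
E
python3 look.py w1
```

```text
clock: 5.35
eef_pos: [549.9, -19.6, 208.6]
eef_rot: [3.141, -0.001, 1.574]
wrist_force: [-0.3, -0.8, 0.4]
finger_gap: 37.0
finger_force: 0.0
jaws 1907 [277. 149.] [549.3  26.7] [89.6 22. ] 0.3 z 62.4
jaws 257 [304. 234.] [577.1 -65.5] [38.6 14.1] 29.0 z 64.0
plate 551 [277. 295.] [ 549.7 -131.5] [62.5 11.6] 0.0 z 75.9
shoulder 875 [273. 173.] [544.2   2.4] [27.9 69.5] 88.5 z 91.9
shoulder 75 [303. 227.] [574.  -45.5] [ 8.1 13.1] 1.3 z 92.0
cap 3753 [272. 206.] [544.2 -19.1] [61.3 62.8] 1.6 z 121.9
[549.9 -21.2 208.5] [-3.142 -0.     1.573] [-1.3 -0.3  0.3] [-0.11  0.3   1.52  0.    1.33 -0.11]
```

View pics/w1.png

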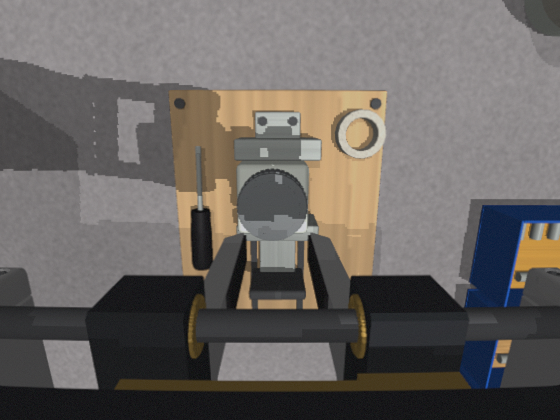

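The clamped view shows the jar square against the fixed jaw, with the cap at (272,206), which is world (544.2, -19). The plate face is at y=-137, so the gap is about 70 mm. Next I'll centre over the cap, open the fingers and go down.

```bash
python3 -m crank '[[100,1.5,-5.7,0,0,0,0],[100,1.5,-5.7,0,0,0,0],[100,1.5,-5.7,20,0,0,0],[100,1.5,-5.7,40,0,0,0],[100,1.5,-5.7,60,0,0,0],[100,1.5,-5.7,60,0,0,0],[100,1.5,-5.7,60,0,0,0],[100,1.5,-5.7,60,0,0,0]]'
```

```text
clock: 6.2
eef_pos: [544.8, -21.0, 149.7]
eef_rot: [3.14, 0.0, 1.57]
wrist_force: [-0.2, 0.4, 0.4]
finger_gap: 93.8
finger_force: 0.0
```

```bash
python3 -m crank '[[100,2,-0.5,20,0,0,0],[100,2,-0.5,40,0,0,0],[100,2,-0.5,52,0,0,0],[100,2,-0.5,52,0,0,0],[100,2,-0.5,52,0,0,0]]'
```

```text
clock: 6.7
eef_pos: [544.2, -18.7, 97.4]
eef_rot: [3.141, 0.0, 1.571]
wrist_force: [-0.4, -0.8, 0.4]
finger_gap: 94.1
finger_force: 0.0
```

```bash
python3 -m crank '[[55,0,0,0,0,0,0],[55,0,0,0,0,0,0],[55,0,0,0,0,0,0],[55,0,0,0,0,0,0],[55,0,0,0,0,0,0],[55,0,0,0,0,0,0]]' 20; python3 -m crank '[[55,0,0,0,0,0,0],[55,0,0,0,0,0,0],[55,0,0,0,0,0,0]]' 30
```

```text
clock: 7.3
eef_pos: [543.9, -18.6, 96.7]
eef_rot: [3.141, 0.0, 1.571]
wrist_force: [0.2, 0.3, 2.4]
finger_gap: 61.6
finger_force: 20.0
clock: 7.6
eef_pos: [543.9, -18.6, 96.7]
eef_rot: [3.141, 0.0, 1.571]
wrist_force: [-0.5, 0.3, 4.6]
finger_gap: 61.2
finger_force: 30.0
```

```bash
python3 -m crank '[[30,0,0,0,0,0,-0.05],[30,0,0,0,0,0,-0.1],[30,0,0,0,0,0,-0.16],[30,0,0,0,0,0,-0.22],[30,0,0,0,0,0,-0.28],[30,0,0,0,0,0,-0.34],[30,0,0,0,0,0,-0.4],[30,0,0,0,0,0,-0.4]]' 35; python3 -c "
from cell import manip
s=manip.read_state();print(s['moment'].round(3),s['joints'].round(2))"
```

```text
clock: 8.4
eef_pos: [544.3, -18.7, 96.7]
eef_rot: [3.14, 0.001, 1.971]
wrist_force: [4.0, -0.2, 2.6]
finger_gap: 61.6
finger_force: 35.0
[-0.011 -0.679 -0.15 ] [-0.1   0.4   1.65  0.    1.09 -0.5 ]
```

```bash
python3 -m crank '[[30,0,0,0,0,0,-0.06],[30,0,0,0,0,0,-0.12],[30,0,0,0,0,0,-0.18],[30,0,0,0,0,0,-0.24],[30,0,0,0,0,0,-0.3],[30,0,0,0,0,0,-0.36],[30,0,0,0,0,0,-0.42],[30,0,0,0,0,0,-0.48]]' 35; python3 look.py w2; python3 -c "
from cell import manip
s=manip.read_state();print(s['moment'].round(3),s['joints'].round(2))"
```

```text
clock: 9.2
eef_pos: [544.5, -18.9, 96.7]
eef_rot: [3.141, 0.002, 2.451]
wrist_force: [6.0, -1.6, 1.2]
finger_gap: 61.2
finger_force: 35.0
jaws 3935 [331. 191.] [548.9  27. ] [89.8 22.2] 0.2 z 62.5
jaws 319 [199. 230.] [509.7 -62.8] [17.8 11. ] 89.9 z 64.0
plate 88 [194. 354.] [ 578.2 -129.9] [ 6.7 11.8] 31.2 z 75.8
shoulder 1804 [278. 200.] [522.   -5.3] [86.2 41.1] 51.1 z 91.6
cap 9870 [276. 259.] [543.1 -14.6] [71.  62.1] 84.3 z 122.0
[544.5 -18.9  96.7] [3.141e+00 2.000e-03 2.455e+00] [ 4.7 -2.2  1.3] [-0.1   0.4   1.65 -0.    1.09 -0.99]
[-0.487 -0.99  -0.267] [-0.1   0.4   1.65 -0.    1.09 -0.99]
```

View pics/w2.png

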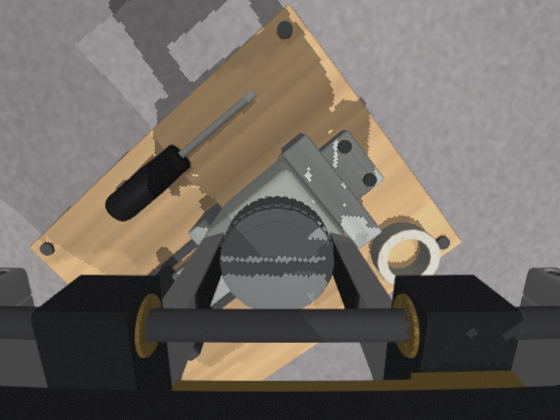

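The jar stays square in the jaws (cap at (276,259)), and the moment of 0.27 N m matches the thread friction. I'll turn on to about 1.38 in total.

```bash
python3 -m crank '[[30,0,0,0,0,0,-0.06],[30,0,0,0,0,0,-0.12],[30,0,0,0,0,0,-0.18],[30,0,0,0,0,0,-0.24],[30,0,0,0,0,0,-0.3],[30,0,0,0,0,0,-0.36],[30,0,0,0,0,0,-0.42],[30,0,0,0,0,0,-0.48]]' 35; python3 -c "
from cell import manip
s=manip.read_state();print(s['moment'].round(3),s['joints'].round(2))"; python3 -m crank '[[30,0,0,0,0,0,-0.02],[30,0,0,0,0,0,-0.02]]';python3 -c "
from cell import manip
s=manip.read_state();print(s['moment'].round(3),s['joints'].round(2))"
```

```text
clock: 10.05
eef_pos: [544.7, -19.1, 96.7]
eef_rot: [-3.141, 0.003, 2.931]
wrist_force: [7.5, -2.9, 0.5]
finger_gap: 61.8
finger_force: 35.0
[-0.562 -1.411 -0.322] [-0.1   0.4   1.65 -0.    1.08 -1.46]
clock: 10.25
eef_pos: [544.7, -19.1, 96.7]
eef_rot: [-3.141, 0.002, 2.949]
wrist_force: [6.7, -3.3, 0.5]
finger_gap: 61.4
finger_force: 35.0
[-0.628 -1.354 -0.253] [-0.1   0.4   1.65 -0.    1.08 -1.48]
```

```bash
python3 -m crank '[[30,-0.8,-0.1,0,0,0,0],[30,-0.8,-0.1,-1,0,0,0],[30,-0.8,-0.1,-2,0,0,0],[30,-0.8,-0.1,-2,0,0,0]]'; python3 -m crank '[[30,0,0,-1,0,0,0],[30,0,0,-2,0,0,0],[30,0,0,-2,0,0,0]]'
```

```text
clock: 10.65
eef_pos: [544.4, -18.9, 98.2]
eef_rot: [-3.141, -0.0, 2.95]
wrist_force: [2.7, -2.0, -2.4]
finger_gap: 61.4
finger_force: 35.0
clock: 10.95
eef_pos: [544.3, -18.7, 100.6]
eef_rot: [3.142, -0.001, 2.951]
wrist_force: [1.0, -0.6, -0.3]
finger_gap: 61.3
finger_force: 35.0
```

```bash
python3 -m crank '[[30,0,0,-5,0,0,0],[30,0,0,-11,0,0,0],[30,0,0,-17,0,0,0],[30,0,0,-24,0,0,0],[30,0,0,-31,0,0,0],[30,0,0,-38,0,0,0],[30,0,0,-43,0,0,0],[30,0,0,-47,0,0,0],[30,0,0,-48,0,0,0],[30,0,0,-48,0,0,0]]'; python3 - <<'E'
from cell import optics
from h import *
ims=[]
for n in("side","scene"):
    c=optics.calibration(n);p,d=optics.camera(n); W=cloud(c,d)
    x,y=(300,205) if n=="side" else (296,215)
    ims.append(cv2.resize(p[y-75:y+75,x-50:x+50,::-1],(400,600),interpolation=cv2.INTER_CUBIC))
    near=(abs(W[:,:,0]-550)<60)&(abs(W[:,:,1]+19)<60); z=W[:,:,2]
    for lo,hi in((88,95),(108,115),(165,178)):
        P=W[near&(z>lo)&(z<hi)]
        if len(P)>8: print(n,lo,len(P),*rect(P),np.median(P[:,2]))
cv2.imwrite("pics/f.png",np.hstack(ims))
E
python3 look.py w3
```

```text
clock: 11.95
eef_pos: [544.5, -18.9, 148.4]
eef_rot: [-3.142, -0.0, 2.951]
wrist_force: [1.6, 0.3, 0.2]
finger_gap: 61.7
finger_force: 35.0
side 88 240 [544.6 -21.9] [70.9 69.7] 89.3 91.79476071339165
side 108 156 [546.5 -20.2] [47.5 46.3] 4.5 112.01827649951527
side 165 269 [539.9 -25.9] [66.5 66.6] 38.1 173.08399175925692
scene 88 267 [546.3 -20.8] [68.1 68.4] 89.9 90.71165265415125
scene 108 120 [552.7 -26.8] [45.8 29.9] 34.7 110.53637861451571
scene 165 368 [551.4 -22.9] [50.  83.4] 1.6 171.3913070125669
jaws 1813 [329. 193.] [541.1  27. ] [74.1 22. ] 0.3 z 62.4
jaws 836 [221. 200.] [528.7 -66.5] [17.9 51.4] 80.7 z 64.0
plate 943 [150. 242.] [ 549.1 -131.4] [63.  12.5] 0.8 z 75.9
shoulder 2065 [275. 190.] [522.6 -18. ] [72.6 33.9] 80.5 z 92.1
[544.4 -18.9 148.2] [-3.142 -0.     2.951] [-0.3  0.2 -0.9] [-0.1   0.34  1.6  -0.    1.2  -1.48]
```

View pics/f.png

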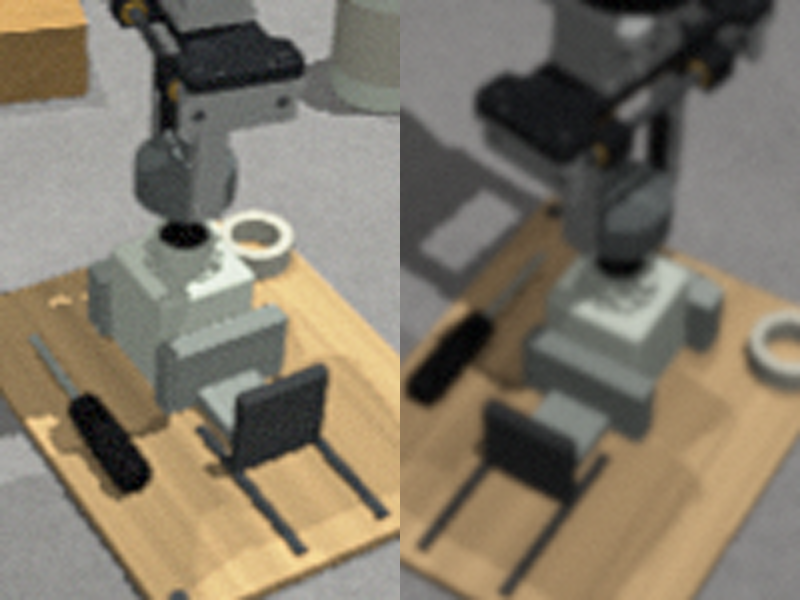

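View pics/w3.png

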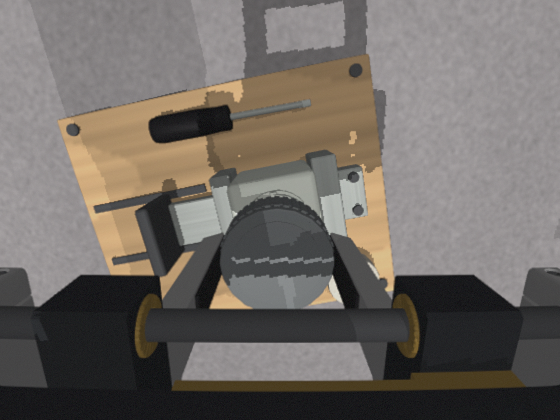

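The cap is off and level in the fingers ((185,175) in the left crop), about 35 mm above the open mouth at (185,235). The jar is still square between the jaws, and the tape and driver have not moved.

```bash
python3 -c "
from cell import manip
print(manip.sign_off())"
```

```text
the job is handed in; nothing more can be done
None
```

I clamped the jar, turned the cap about 1.38 rad counter-clockwise and lifted it off. The gripper is holding it level about 35 mm above the mouth with the jar still clamped, and I handed the job in at about 12 s on the robot's clock.

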